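# Draw a loose strut out of a robot's belly through the cover hatch

## Robot

A 7-joint arm with a two-finger parallel gripper is mounted at the origin on the work surface. World frame = base frame: x ahead of the robot, y to its left, z up, the work surface at z = 0. Lengths are in mm, angles in rad, forces in N, time in s.
With the tool pointing down it reaches from about 350 to 900 mm from the base axis. Payload 7.2 kg.
Tool frame: the origin (TCP) lies at the very end of the fingers, on their centre line; the grasp point (between the pads) lies 19 mm behind it; y points along the fingers, x is the direction in which the jaws open and shut, and the axes are right-handed (so a half turn about y gives the same grasp; the last joint's range is limited). The gripper opens to 85 mm and grips with 20 to 120 N. Pads are 22 mm wide; open, the fingers measure 114 mm over their backs; the gripper's body (76 mm by 85 mm) begins 54 mm behind the grasp point. The pads swing forward as they close: fully open they stand 13 mm farther back than shut.
Start: joints at [1.238, 0.411, -0.013, 1.596, 0.006, 1.134, -0.082], TCP at [163.56, -603.222, 231.297] pointing down, gripper open.
Joint ranges: [-2.95, 2.95], [-0.29, 1.99], [-1.47, 1.44], [0.14, 2.54], [-1.03, 4.17], [0.13, 1.85], [-2.86, 2.86]. Speed limits (rad/s): [2.39, 2.39, 3.01, 3.01, 3.14, 3.14, 3.14].

## Interface

Orientations are given as a unit quaternion [x, y, z, w].
In Python, from plant import readout, eyes, robot gives the robot as it stands. The module is installed in compiled form; this text tells all that it offers.
- The arm moves only by the shell command python3 -m creep 'ROWS' [OPENING] [FORCE]. ROWS is JSON, a list of rows, each a list of 6 numbers: the shift along the tool's x, y, z in cm, then the turn, a rotation vector about the tool's x, y, z in rad. A call has 1 to 8 rows; each row is the pose to reach, as a shift and turn from the pose commanded when the call began, along the tool's axes at that moment; what a row does not reach only later rows make up. A row lasts 1/8 s, in which the tool goes at most 62.5 mm and 10.7 degrees, less where a joint would pass 70% of its speed; a pose out of reach is approached as far as the arm can. A call with a gripper value outside its range is refused whole. OPENING is the opening, from 0 (shut) to 1 (fully open), set as the call begins (- or left out, the last holds). The fingers move at their own pace and stop on an object; FORCE is the grip in N (left out, the last holds). Time passes only in rows, so rows that repeat a pose let the fingers close. It gives the time, the measured TCP pose, the force and the opening at its end, in the units of the state.
- readout.read_state(): the state, without advancing time (a new reading comes with each control period).
- eyes.snapshot(name): name is "scene" or "top"; returns the picture (384x512x3 uint8, red, green, blue); there is no depth.
- eyes.get_calibration(name): a dict with "mtx" (3x3 intrinsics, pixels), "dist" ([k1, k2, p1, p2, k3] as OpenCV has them; the pictures are not rectified), "R" (3x3) and "t" (3): a world point X has camera coordinates R X + t. Camera axes: x right, y down, z forward; pixel columns grow to the right and rows downward; lengths in mm; the calibration is good to about 2 mm. A picture is of the moment at which its call begins. get_calibration takes no time and is no camera call.
- robot.finish_job(): hands the job in, once; it reports no verdict.
The state is a dict: "time_s": time; "joint_pos": joint angles; "dq": joint speeds; "tau": joint torques, N m; "eef_pos": TCP position; "ee_rot": TCP orientation; "wrist_force": force on the tool from outside, world axes, zero at the start; "wrist_torque": the same for the moment, N m; "finger_gap": opening from 0.0 (shut) to 1.0 (fully open).
Only numpy, scipy, OpenCV 4.12 (cv2) and the standard library are available. Lean on these libraries where they do the work, as an engineer would, in place of code of your own. Each camera call takes 0.05 s, during which the arm holds its last target. There are 200 camera calls.

## Task

An aluminium strut has been left lying loose in the belly pan of the wheeled robot, under its clear cover, and must come out before the power is connected. Take it out gently through the red-edged hatch, which is too short for it to come up flat: tilt it, lead one end up through the hatch and draw the rest out after it, without pressing or levering on the cover and without disturbing the battery pack, the parts bin or the spare wheel. Finish still holding the strut in the gripper, steady in the air, with all of it at least 50 mm above the cover.

Things in the scene. Friction and masses are not known exactly. Their poses are not given: they have to be found in the camera images.
- strut_center (a point): Centre of the loose strut: straight slotted aluminium extrusion with yellow end caps, 230 mm long, 20 x 20 mm in section, about 0.12 kg. x axis along it towards end a, z axis up at the start. It starts flat on the black belly pan, roughly along the rails, its middle under the hatch, both ends under the clear cover; nothing fastens it.
- strut_end_a (a point): Middle of the strut's end face on its +x side (115 mm from the centre).
- strut_end_b (a point): Middle of the strut's end face on its -x side (115 mm from the centre).
- chassis: The wheeled robot's chassis; it does not move. Origin on the bench under its middle, z up, y along its two side rails, x across. Frame of 48 mm aluminium U-channel, 456 mm long in y, on four black 96 mm mecanum wheels outside the rails (|x| 176 to 214 mm, |y| 112 to 208 mm).
- hatch_center (a point): Centre of the hatch, at the height of the cover's top face (75 mm above the bench, 51 mm above the belly pan); axes as the chassis. Rectangular opening, 160 mm along y and 150 mm along x, measured inside its red rubber edge trim. The trim is 6 mm wide, 6 mm thick, and stands 1.5 mm proud of the cover above and below.
- cover: Clear plastic cover, 3 mm thick, 292 mm (x) by 456 mm (y), fixed on the channels, top face 75 mm above the bench; origin and axes those of the chassis. It carries the hatch, and a grey control unit at its +y end (143 mm in x, y 120 to 220 mm, 29 mm high). Delicate: it may be brushed, not pressed or levered on.
- battery_center (a point): Centre of a loose blue battery pack with a paper label and a yellow plug, 115 mm (x) x 48 mm (y) x 26 mm high, 0.5 kg, lying on the cover at the -y end; leave alone.
- parts_bin_center (a point): Centre of a small green open parts bin with metal spacers, 130 x 100 x 45 mm high, standing on the bench beside the chassis; leave alone.
- spare_wheel_center (a point): Centre of a loose spare mecanum wheel, 96 mm in diameter, 38 mm high, lying flat on the bench beside the chassis; leave alone.
- pan_center (a point): Middle of the black belly pan's top face, 24 mm above the bench, axes as the chassis. The closed space over the pan is 48 mm high up to the cover's underside and 360 mm long (|y| < 180 mm, cross channels beyond), and is free for |x| < 80 mm (motors beyond).
There are look-alikes about, which are no part of the job. What is shaped like the part that bears strut_center but green is not meant.

How it is judged (in metres and radians):
On the way:
1. The strut is held tilted in the hatch: one end has come up above the cover while the other end is still below it (contact force between the fingers and strut above 1 N and ((height (world z) of strut_end_a above 0.085 m and height (world z) of strut_end_b below 0.072 m) or (height (world z) of strut_end_b above 0.085 m and height (world z) of strut_end_a below 0.072 m))), for 0.1 s.
At the end, for the whole second after the job is handed in: The strut is held in the gripper, still (under 30 mm/s and 0.2 rad/s), touching neither cover nor chassis, both its ends at least 50 mm above the cover's top face (125 mm above the bench); battery pack, parts bin and spare wheel within 20 mm of where they were (height (world z) of each of strut_end_a, strut_end_b above 0.125 m and contact force between the fingers and strut above 1 N and contact force between strut and cover below 0.2 N and contact force between strut and chassis below 0.2 N and linear speed of strut below 0.03 m/s and angular speed of strut below 0.2 rad/s and distance of each of battery_center, parts_bin_center, spare_wheel_center from where it was at the start of the episode below 0.02 m); the arm keeps its last pose, push and grip.
It fails at once if The cover (with its hatch trim and control unit) is pressed or levered on with more than 15 N by the strut or the robot (contact force between any of strut, the fingers, the arm and cover above 15 N).
It fails at once if The battery pack, parts bin or spare wheel is moved by more than 20 mm (distance of any of battery_center, parts_bin_center, spare_wheel_center from where it was at the start of the episode above 0.02 m).
It also fails if it takes over 45 s, if anything falls off the work surface, if the arm or the gripper's body presses on something with over 40 N, if the wrist force passes 120 N, or if a joint passes its speed limit or range.

## Working session

There is one attempt and no reset: what is moved stays moved. The work goes in short steps, Python scripts to look and compute and a shell command to move; the robot and the scene stay as the last step left them, time stands still between calls to the robot, and variables do not carry over. Pictures are saved under pics/ and viewed, about 8 in all and at most 12, crops included, and the job is handed in when it is done.

```bash
mkdir -p pics
python3 - <<'E'
from plant import readout, eyes
import cv2,numpy as np
for n in("scene","top"):
    im=eyes.snapshot(n); cv2.imwrite(f"pics/{n}0.png",im[:,:,::-1])
    c=eyes.get_calibration(n); print(n,np.round(c["mtx"],1).tolist(),np.round(c["dist"],3),np.round(-np.array(c["R"]).T@c["t"],0),np.round(c["R"],2).tolist())
print(readout.read_state())
E
```

```text
scene [[361.4, 0.0, 256.0], [0.0, 361.4, 190.7], [0.0, 0.0, 1.0]] [-0.079  0.     0.     0.     0.   ] [1136. -208. 1114.] [[0.26, 0.97, 0.02], [0.8, -0.2, -0.56], [-0.54, 0.16, -0.83]]
top [[487.3, 0.0, 252.1], [0.0, 487.3, 184.5], [0.0, 0.0, 1.0]] [-0.115  0.     0.     0.     0.   ] [ 137.   -0. 1908.] [[0.01, -1.0, 0.01], [-0.98, -0.02, -0.18], [0.18, -0.01, -0.98]]
{'time_s': 0.1, 'joint_pos': array([ 1.23775459,  0.41184984, -0.012688  ,  1.59693575,  0.00561802,
        1.13427869, -0.08217604]), 'dq': array([ 0.00037182, -0.00178056,  0.00147435, -0.00258759, -0.00086865,
        0.00119086, -0.00075426]), 'tau': array([ 3.29863753e-03, -6.01827836e+01,  6.84801377e-01, -3.00089049e+01,
        1.40979062e-02,  6.30888520e-03, -4.91457592e-05]), 'eef_pos': array([ 163.4318522 , -602.81214025,  230.52871083]), 'ee_rot': array([-0.56137508,  0.43002484, -0.42916699,  0.56191846]), 'wrist_force': array([-0.28725257,  0.33430739, -0.40353614]), 'wrist_torque': array([-0.04853993, -0.05887287,  0.03400345]), 'finger_gap': 1.0012122690771583}
```

View pics/scene0.png

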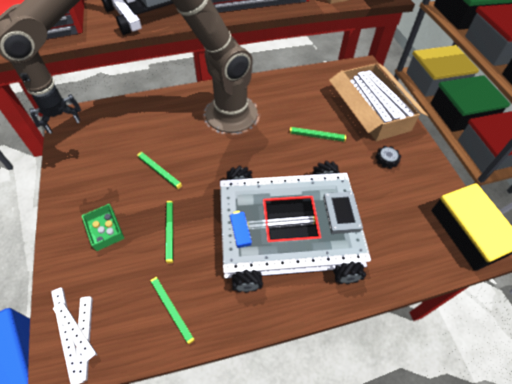

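View pics/top0.png

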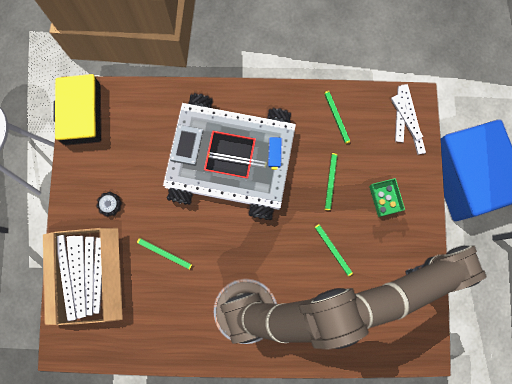

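The only unpainted (aluminium) strut is in the hatch at scene (285,222), top (237,158). The look-alikes are five green bars: scene (160,170), (169,231), (172,310) and (318,133), and the ones at top (163,254), (337,117), (331,181) and (334,250). There are also white perforated beams at the lower left and in the box. I choose the one in the hatch.

```bash
cat > h.py <<'E'
import numpy as np,cv2
from plant import eyes,readout
from scipy.spatial.transform import Rotation as Ro
def ray(n,uv,z):
    c=eyes.get_calibration(n);R=np.array(c["R"]);t=np.array(c["t"]).ravel()
    p=cv2.undistortPoints(np.array(uv,float).reshape(-1,1,2),np.array(c["mtx"]),np.array(c["dist"])).reshape(-1,2)
    d=np.c_[p,np.ones(len(p))]@R; o=-R.T@t
    return o+d*((z-o[2])/d[:,2])[:,None]
def proj(n,X):
    c=eyes.get_calibration(n)
    return cv2.projectPoints(np.array(X,float).reshape(-1,1,3),cv2.Rodrigues(np.array(c["R"]))[0],np.array(c["t"]),np.array(c["mtx"]),np.array(c["dist"]))[0].reshape(-1,2)
E
python3 - <<'E'
from h import *
for n,box in(("scene",(225,180,365,260)),("top",(170,100,300,210))):
    im=cv2.imread(f"pics/{n}0.png");hsv=cv2.cvtColor(im,cv2.COLOR_BGR2HSV)
    x0,y0,x1,y1=box
    m=cv2.inRange(hsv,(0,150,90),(8,255,255))|cv2.inRange(hsv,(172,150,90),(180,255,255))
    k=np.zeros_like(m);k[y0:y1,x0:x1]=m[y0:y1,x0:x1]
    pts=np.argwhere(k)[:,::-1]
    W=ray(n,pts,76.5)[:,:2].astype(np.float32)
    r=cv2.minAreaRect(W);print(n,len(pts),"trim rect",r,cv2.boxPoints(r).round(0).tolist())
    for s,(lo,hi) in {"blue":((100,150,60),(125,255,255)),"yel":((22,120,90),(35,255,255))}.items():
        q=cv2.inRange(hsv,lo,hi)[y0:y1,x0:x1];nn,l,st,ce=cv2.connectedComponentsWithStats(q)
        for i in range(1,nn):
            if st[i,4]>2: print(s,st[i,4],(ce[i]+[x0,y0]).round(1),ray(n,ce[i]+[x0,y0],44 if s=="yel" else 90).round(0))
a=cv2.imread("pics/top0.png")[120:200,170:300];b=cv2.imread("pics/scene0.png")[175:255,225:365]
a=cv2.resize(a,None,fx=5,fy=5,interpolation=2)[:, :];b=cv2.resize(b,None,fx=5,fy=5,interpolation=2)
cv2.imwrite("pics/crop1.png",cv2.resize(np.vstack([np.pad(a,((0,0),(0,50),(0,0))),b]),(525,600)))
E
```

```text
scene 444 trim rect ((597.83447265625, 70.85662841796875), (170.9202117919922, 162.28724670410156), 79.8880615234375) [[503.0, 1.0], [663.0, -28.0], [693.0, 141.0], [533.0, 169.0]]
blue 480 [240.5 229.7] [[ 608. -102.   90.]]
top 282 trim rect ((596.7293090820312, 71.00155639648438), (170.7172393798828, 161.50692749023438), 79.818359375) [[502.0, 1.0], [661.0, -27.0], [691.0, 141.0], [532.0, 169.0]]
blue 339 [274.6 152. ] [[ 604. -102.   90.]]
yel 15 [274. 168.] [[ 551. -103.   44.]]
```

View pics/crop1.png

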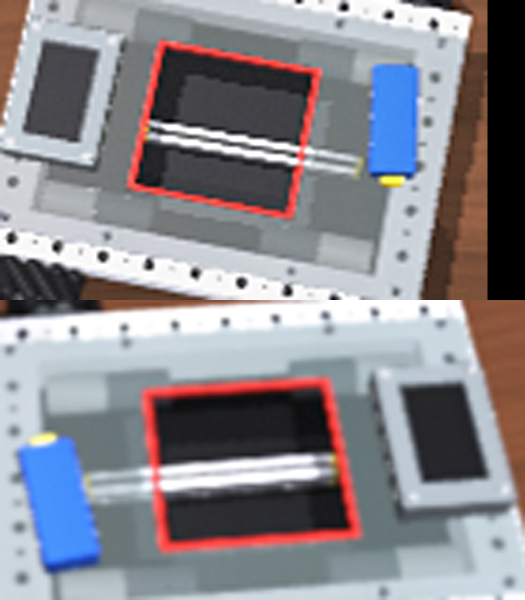

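Run:
```python
from h import *
T=ray("top",[(208.9,154.9),(266,164.5)],44);S=ray("scene",[(314.3,219.8),(248.5,225.1)],44)
for P in(T,S): print(P.round(0).tolist(),np.linalg.norm(P[0]-P[1]),np.degrees(np.arctan2(*(P[0]-P[1])[:2])))
H=np.array([597,71]);ey=np.array([.176,.984]);ex=np.array([.984,-.176])
for P in(T,S):print([((p[:2]-H)@ex,(p[:2]-H)@ey) for p in P])
s=readout.read_state();print(Ro.from_quat(s["ee_rot"]).as_matrix().round(3))
```

```text
[[599.0, 153.0, 44.0], [564.0, -72.0, 44.0]] 227.79487991328625 8.847941402878659
[[610.0, 155.0, 44.0], [574.0, -67.0, 44.0]] 224.70672211264693 9.257922017527214
[(np.float64(-12.465773287759502), np.float64(81.50657579239106)), (np.float64(-7.328101418857009), np.float64(-146.14284707720086))]
[(np.float64(-2.103394605142717), np.float64(84.62798391015085)), (np.float64(1.3576462624355838), np.float64(-139.96576811671207))]
[[ 0.262 -0.     0.965]
 [-0.965  0.001  0.262]
 [-0.001 -1.    -0.   ]]
```

Both views agree on the trim: centre (597,71), about 160x170 mm over its outside, chassis turned by -10°. The strut's centre is near (586,42), it runs along (0.155,0.988), and end a is just past the +y hatch edge. I'll grip 60 mm from the centre towards a, at about (595,101), so I'm moving above that now.

```bash
python3 -m creep '[[-28,0,30,0,-0.57,0],[-28,0,30,0,-0.57,0],[-28,0,30,0,-0.57,0],[-28,0,30,0,-0.57,0],[-28,0,30,0,-0.57,0],[-28,0,30,0,-0.57,0],[-28,0,30,0,-0.57,0],[-28,0,30,0,-0.57,0]]' 0.65 40
cat > st.py <<'E'
from h import *
s=readout.read_state();M=Ro.from_quat(s["ee_rot"]).as_matrix();p=s["eef_pos"]
H=np.array([597,71]);ey=np.array([.176,.984]);ex=np.array([.984,-.176])
print("t",s["time_s"],"p",p.round(1),"F",s["wrist_force"].round(1),"gap",round(s["finger_gap"],3),"j",s["joint_pos"].round(2))
print("M",M.round(3).tolist(),"chassis xy",((p[:2]-H)@ex).round(1),((p[:2]-H)@ey).round(1),"tool y tilt deg",np.degrees(np.arctan2(M[2,2],-M[2,1])).round(1))
G=lambda tgt:(M.T@(np.array(tgt)-p)/10).round(2)
E
python3 - <<'E'
from st import *
T=np.array([[.988,0,.156],[-.156,0,.988],[0,-1,0]])
print(G([595,101,231]),Ro.from_matrix(M.T@T).as_rotvec().round(3))
E
```

```text
time_s: 1.1
eef_pos: [381.2, -251.8, 231.3]
ee_rot: [-0.66, 0.253, -0.253, 0.661]
wrist_force: [-0.5, -0.3, -0.0]
finger_gap: 0.65
t 1.1 p [ 381.2 -251.8  231.3] F [-0.5 -0.3 -0. ] gap 0.65 j [ 0.81  0.15 -0.37  1.97  0.06  1.04 -0.31]
M [[0.745, 0.0, 0.667], [-0.667, 0.001, 0.745], [-0.0, -1.0, 0.001]] chassis xy -155.6 -355.6 tool y tilt deg 0.0
[-7.62  0.06 40.54] [-0.001 -0.574  0.   ]
```

```bash
python3 -m creep '[[-7.6,0,40.5,0,-0.574,0],[-7.6,0,40.5,0,-0.574,0],[-7.6,0,40.5,0,-0.574,0],[-7.6,0,40.5,0,-0.574,0],[-7.6,0,40.5,0,-0.574,0],[-7.6,0,40.5,0,-0.574,0],[-7.6,0,40.5,0,-0.574,0],[-7.6,0,40.5,0,-0.574,0]]'
python3 - <<'E'
from st import *
print(G([595,101,100]))
import cv2
a=eyes.snapshot("top")[100:220,160:310,::-1];b=eyes.snapshot("scene")[140:270,220:380,::-1]
cv2.imwrite("pics/c2.png",np.hstack([cv2.resize(a,(400,320),interpolation=2),cv2.resize(b,(394,320),interpolation=2)]))
E
```

```text
time_s: 2.1
eef_pos: [595.9, 98.8, 230.3]
ee_rot: [-0.704, 0.057, -0.056, 0.705]
wrist_force: [-0.4, -0.8, 1.2]
finger_gap: 0.653
t 2.1 p [595.9  98.8 230.3] F [-0.4 -0.8  1.2] gap 0.653 j [ 0.2   0.45 -0.61  1.62  0.27  1.16 -0.63]
M [[0.987, -0.001, 0.158], [-0.158, 0.001, 0.987], [-0.001, -1.0, 0.001]] chassis xy -6.0 27.2 tool y tilt deg 0.1
[-0.11 13.03  0.18]
```

View pics/c2.png

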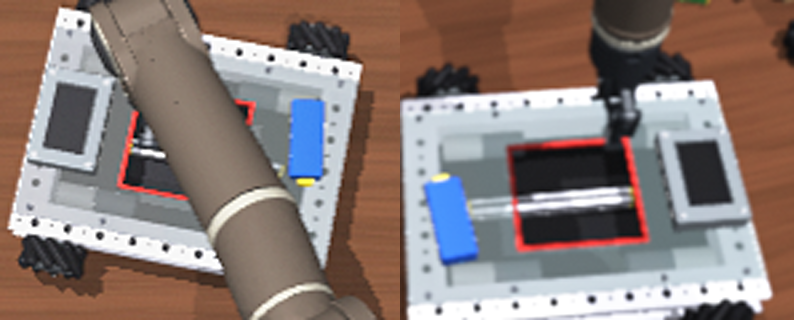

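The arm is over the hatch, the scene view shows the gripper at crop (622,110), and nothing has moved. Next I descend to just above the strut.

```bash
python3 -m creep '[[0,4,0,0,0,0],[0,8,0,0,0,0],[0,11,0,0,0,0],[0,13.5,0,0,0,0],[0,15.5,0,0,0,0],[0,16.5,0,0,0,0],[0,17,0,0,0,0],[0,17,0,0,0,0]]'
python3 - <<'E'
from st import *
b=eyes.snapshot("scene")[160:270,230:370,::-1]
cv2.imwrite("pics/c3.png",cv2.resize(b,(700,550),interpolation=2))
E
```

```text
time_s: 3.2
eef_pos: [595.6, 96.7, 61.6]
ee_rot: [-0.705, 0.057, -0.057, 0.705]
wrist_force: [0.3, 0.6, 0.5]
finger_gap: 0.655
t 3.2 p [595.6  96.7  61.6] F [0.3 0.6 0.5] gap 0.655 j [ 0.14  0.63 -0.53  1.78  0.41  0.85 -0.74]
M [[0.987, 0.0, 0.161], [-0.161, 0.0, 0.987], [0.0, -1.0, 0.0]] chassis xy -5.9 25.1 tool y tilt deg 0.0
```

View pics/c3.png

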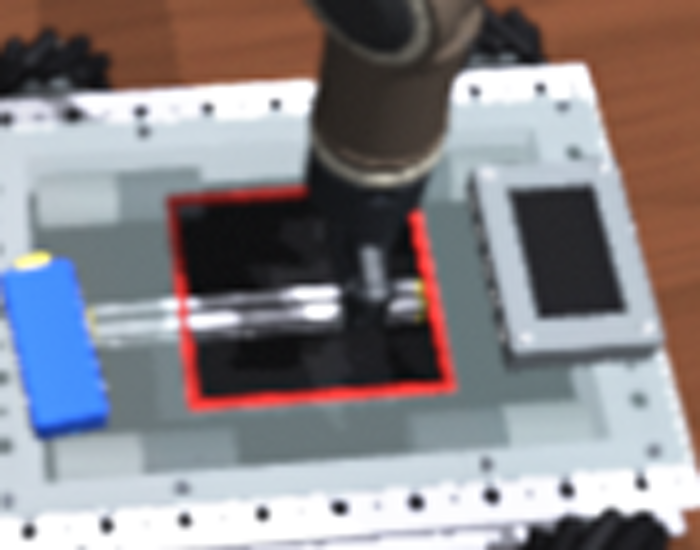

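Run:
```python
from st import *
c=lambda X:((proj("scene",X)-[230,160])*5).round(0).tolist()
ux=M[:,0]
print("fingers +,-",c([p+27*ux,p-27*ux,p+34*ux,p-34*ux,p]))
q=p.copy()
for dx in(-10,0,10,27): print(dx,c([[*(p+dx*ux)[:2],44],[*(p+dx*ux)[:2],24]]))
```

```text
t 3.25 p [595.8  96.8  61.9] F [ 0.1 -0.5 -0.3] gap 0.646 j [ 0.14  0.63 -0.53  1.78  0.41  0.85 -0.74]
M [[0.987, 0.001, 0.161], [-0.161, 0.0, 0.987], [0.001, -1.0, 0.0]] chassis xy -5.8 25.2 tool y tilt deg 0.0
fingers +,- [[344.0, 322.0], [331.0, 253.0], [346.0, 332.0], [329.0, 244.0], [337.0, 287.0]]
-10 [[332.0, 287.0], [329.0, 302.0]]
0 [[334.0, 300.0], [331.0, 314.0]]
10 [[337.0, 313.0], [334.0, 327.0]]
27 [[341.0, 335.0], [338.0, 349.0]]
```

```bash
python3 -m creep '[[0,0,0,0,0,0],[0,0,0,0,0,0],[0,0.7,0,0,0,0],[0,1.4,0,0,0,0],[0,2.1,0,0,0,0],[0,2.6,0,0,0,0],[0,3,0,0,0,0],[0,3,0,0,0,0]]' 0.85
python3 - <<'E'
from st import *
b=eyes.snapshot("scene")[185:255,270:350,::-1]
cv2.imwrite("pics/c4.png",cv2.resize(b,(640,560),interpolation=2))
E
```

```text
time_s: 4.25
eef_pos: [595.2, 96.7, 30.9]
ee_rot: [0.705, -0.057, 0.057, -0.705]
wrist_force: [-0.7, 0.5, -0.2]
finger_gap: 0.85
t 4.25 p [595.2  96.7  30.9] F [-0.7  0.5 -0.2] gap 0.85 j [ 0.12  0.67 -0.51  1.79  0.43  0.8  -0.77]
M [[0.987, -0.001, 0.161], [-0.161, -0.0, 0.987], [-0.001, -1.0, -0.0]] chassis xy -6.3 25.0 tool y tilt deg -0.0
```

View pics/c4.png

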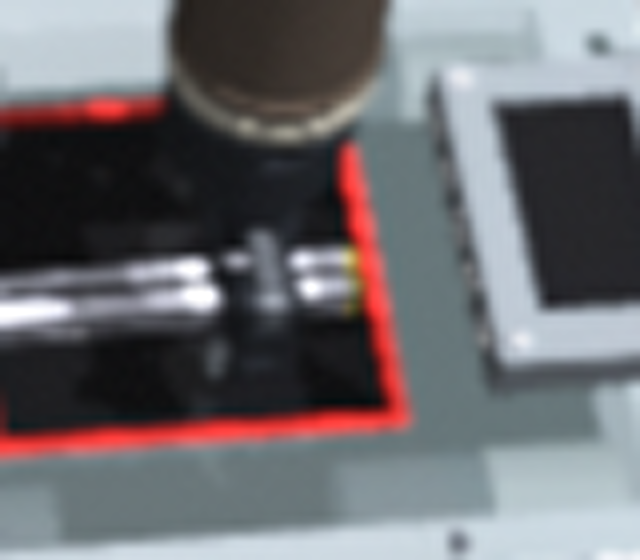

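The front finger straddles the strut at crop (270,270), and end a's yellow cap is just inside the trim at (352,280). The wrist shows no force, so I'm closing.

```bash
python3 -m creep '[[0,0,0,0,0,0],[0,0,0,0,0,0],[0,0,0,0,0,0],[0,0,0,0,0,0],[0,0,0,0,0,0],[0,0,0,0,0,0],[0,0,0,0,0,0],[0,0,0,0,0,0]]' 0 70
python3 st.py
```

```text
time_s: 5.3
eef_pos: [595.7, 96.7, 31.7]
ee_rot: [-0.705, 0.057, -0.057, 0.705]
wrist_force: [-0.8, -0.8, 4.7]
finger_gap: 0.203
t 5.3 p [595.7  96.7  31.7] F [-0.8 -0.8  4.7] gap 0.203 j [ 0.12  0.67 -0.51  1.79  0.43  0.8  -0.77]
M [[0.987, 0.001, 0.161], [-0.161, -0.0, 0.987], [0.001, -1.0, 0.0]] chassis xy -5.8 25.1 tool y tilt deg 0.0
```

Gripped: the gap stopped at 0.20, about 20 mm. Now I lift 3 mm and slide 15 mm towards -y, so that end a clears the hatch edge.

```bash
python3 -m creep '[[0,-0.15,0,0,0,0],[0,-0.3,0,0,0,0],[0,-0.3,-0.4,0,0,0],[0,-0.3,-0.8,0,0,0],[0,-0.3,-1.2,0,0,0],[0,-0.3,-1.5,0,0,0],[0,-0.3,-1.5,0,0,0],[0,-0.3,-1.5,0,0,0]]'
python3 - <<'E'
from st import *
b=eyes.snapshot("scene")[180:260,235:345,::-1]
cv2.imwrite("pics/c5.png",cv2.resize(b,(770,560),interpolation=2))
E
```

```text
time_s: 6.3
eef_pos: [593.0, 82.1, 34.3]
ee_rot: [-0.705, 0.057, -0.057, 0.705]
wrist_force: [0.3, -0.3, -1.4]
finger_gap: 0.212
t 6.3 p [593.   82.1  34.3] F [ 0.3 -0.3 -1.4] gap 0.212 j [ 0.15  0.66 -0.51  1.8   0.43  0.8  -0.74]
M [[0.987, 0.0, 0.161], [-0.161, 0.0, 0.987], [0.0, -1.0, 0.0]] chassis xy -5.9 10.2 tool y tilt deg 0.0
```

View pics/c5.png

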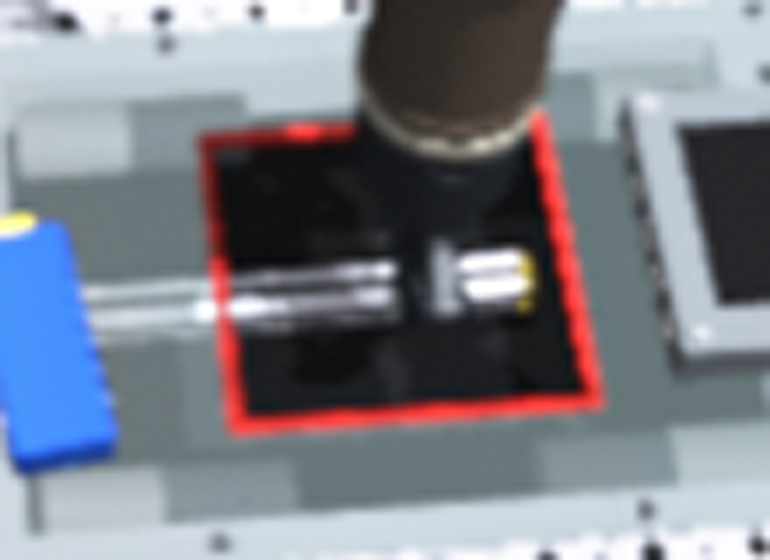

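Run:
```python
from st import *
for u,v,z in((532,258,47),(532,305,27),(532,280,37)):
    P=ray("scene",[(235+u/7,180+v/7)],z)[0];d=P[:2]-H;print(P.round(1),(d@ex).round(1),(d@ey).round(1))
```

```text
t 6.35 p [593.   82.1  34.3] F [ 1.  -0.2 -1.3] gap 0.21 j [ 0.15  0.66 -0.51  1.8   0.43  0.8  -0.74]
M [[0.987, 0.0, 0.161], [-0.161, 0.0, 0.987], [0.0, -1.0, 0.0]] chassis xy -5.9 10.2 tool y tilt deg 0.0
[597.6 146.7  47. ] -12.7 74.6
[612.6 144.3  27. ] 2.4 74.9
[604.3 145.8  37. ] -6.0 74.9
```

End a measures at chassis y=75 (x=-6), 65 mm from the TCP, so it has 5 mm to the edge. I'll slide 6 mm more and then tilt to 13° about end b.

```bash
python3 -m creep '[[0,0,-0.6,0,0,0],[0,-0.6,-0.65,0.035,0,0],[0,-1.15,-0.7,0.07,0,0],[0,-1.7,-0.8,0.105,0,0],[0,-2.3,-0.86,0.14,0,0],[0,-3.15,-1.03,0.192,0,0],[0,-3.7,-1.18,0.227,0,0],[0,-3.7,-1.18,0.227,0,0]]'
python3 - <<'E'
from st import *
b=eyes.snapshot("scene")[170:260,235:345,::-1]
cv2.imwrite("pics/c6.png",cv2.resize(b,(715,585),interpolation=2))
E
```

```text
time_s: 7.35
eef_pos: [591.2, 68.5, 71.2]
ee_rot: [-0.621, 0.051, -0.064, 0.78]
wrist_force: [0.4, 0.3, -1.2]
finger_gap: 0.215
t 7.35 p [591.2  68.5  71.2] F [ 0.4  0.3 -1.2] gap 0.215 j [ 0.43  0.63 -0.69  1.83  0.25  0.74 -0.49]
M [[0.987, 0.037, 0.159], [-0.164, 0.221, 0.961], [0.0, -0.974, 0.224]] chassis xy -5.3 -3.4 tool y tilt deg 13.0
```

View pics/c6.png

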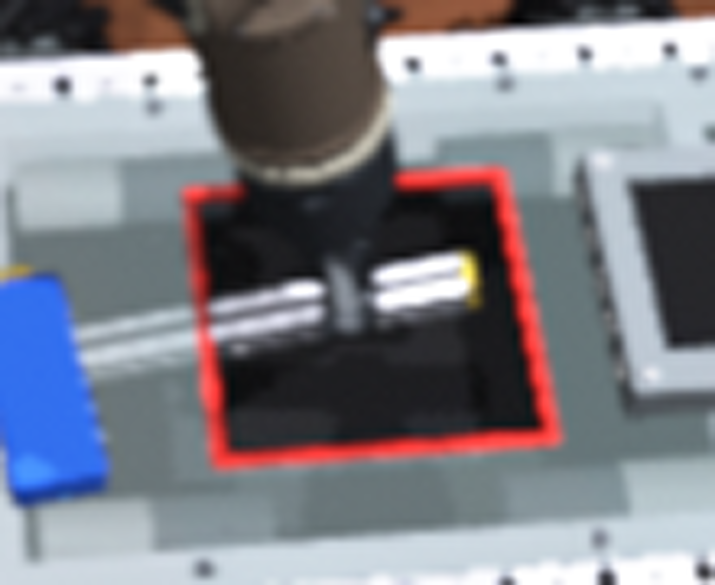

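The strut follows rigidly with no contact force. End a is at crop (470,278), inside the red trim. Next I draw it along and steepen it.

```bash
python3 -m creep '[[0,0.13,0.55,0,0,0],[0,0.26,1.1,0,0,0],[0,-0.44,1.65,0.052,0,0],[0,-0.25,2.5,0.052,0,0],[0,-0.06,3.3,0.052,0,0],[0,-1.02,3.93,0.122,0,0],[0,-0.8,4.9,0.122,0,0],[0,-0.57,5.88,0.122,0,0]]'
python3 - <<'E'
from st import *
b=eyes.snapshot("scene")[170:260,235:345,::-1]
cv2.imwrite("pics/c7.png",cv2.resize(b,(715,585),interpolation=2))
E
```

```text
time_s: 8.4
eef_pos: [600.0, 126.8, 89.9]
ee_rot: [-0.572, 0.046, -0.066, 0.816]
wrist_force: [0.1, 0.0, 0.0]
finger_gap: 0.217
t 8.4 p [600.  126.8  89.9] F [0.1 0.  0. ] gap 0.217 j [ 0.45  0.66 -0.77  1.82  0.17  0.7  -0.46]
M [[0.987, 0.055, 0.151], [-0.161, 0.337, 0.928], [-0.0, -0.94, 0.341]] chassis xy -6.8 55.5 tool y tilt deg 19.9
```

View pics/c7.png

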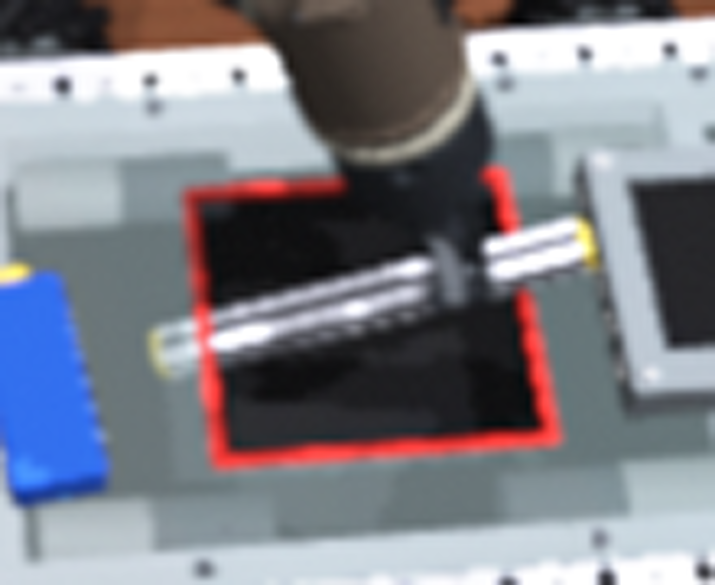

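End a is up over the cover at crop (588,240), end b is still under it at (158,352), and the forces are nil. Now I steepen it to 28°, draw end b into the hatch and lift.

```bash
python3 -m creep '[[0,-1,0.3,0.07,0,0],[0,-1.98,0.61,0.14,0,0],[0,-1.6,1.9,0.14,0,0],[0,-1.05,3.57,0.14,0,0],[0,-1.05,3.57,0.14,0,0],[0,-2.8,4.2,0.14,0,0],[0,-4.6,4.9,0.14,0,0],[0,-6.5,5.6,0.14,0,0]]'
python3 st.py
python3 -m creep '[[0,-3,1.6,0,0,0],[0,-6,3.2,0,0,0],[0,-9,4.8,0,0,0],[0,-11,5.85,0,0,0],[0,-12,6.4,0,0,0],[0,-12,6.4,0,0,0],[0,-12,6.4,0,0,0],[0,-12,6.4,0,0,0]]'
python3 - <<'E'
from st import *
b=eyes.snapshot("scene")[120:290,210:390,::-1]
cv2.imwrite("pics/c8.png",cv2.resize(b,(630,595),interpolation=2))
E
```

```text
time_s: 9.45
eef_pos: [605.4, 155.4, 172.3]
ee_rot: [-0.513, 0.041, -0.07, 0.854]
wrist_force: [-0.3, -0.4, -0.3]
finger_gap: 0.205
t 9.45 p [605.4 155.4 172.3] F [-0.3 -0.4 -0.3] gap 0.205 j [ 0.58  0.62 -0.92  1.77  0.03  0.78 -0.38]
M [[0.987, 0.077, 0.142], [-0.162, 0.463, 0.871], [0.001, -0.883, 0.47]] chassis xy -6.6 84.5 tool y tilt deg 28.0
time_s: 10.45
eef_pos: [604.6, 155.5, 305.3]
ee_rot: [-0.513, 0.042, -0.069, 0.854]
wrist_force: [-0.5, -1.0, -2.0]
finger_gap: 0.216
t 10.45 p [604.6 155.5 305.3] F [-0.5 -1.  -2. ] gap 0.216 j [ 0.64  0.48 -1.    1.62 -0.05  1.03 -0.4 ]
M [[0.987, 0.074, 0.143], [-0.161, 0.464, 0.871], [-0.002, -0.883, 0.47]] chassis xy -7.4 84.5 tool y tilt deg 28.0
```

View pics/c8.png

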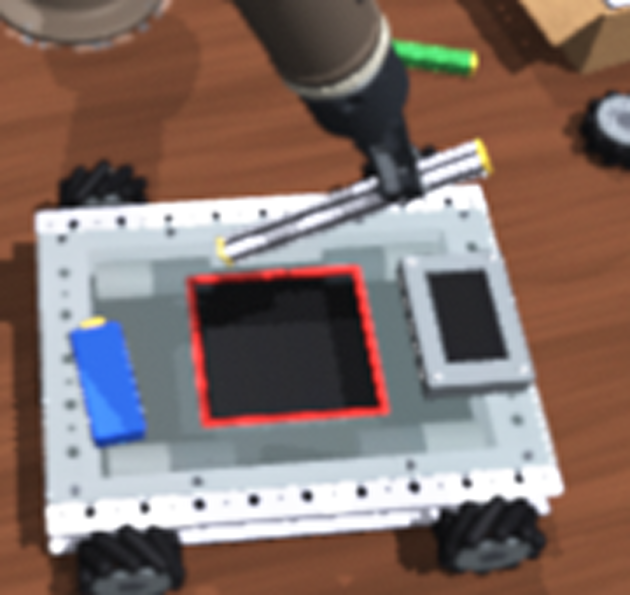

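The strut is free in the air, with end b at crop (225,250) and end a at (485,157). I'll let it settle, check the heights and the bystanders, then hand in.

```bash
python3 -m creep '[[0,0,0,0,0,0],[0,0,0,0,0,0],[0,0,0,0,0,0],[0,0,0,0,0,0]]' >/dev/null
python3 - <<'E'
from st import *
print("dq",np.abs(s["dq"]).max())
for d in(-165,65):
    P=p+d*M[:,2]-3*-M[:,1]; print("end",P.round(0),((proj("scene",[P])-[210,120])*3.5).round(0))
o=cv2.imread("pics/scene0.png");n=eyes.snapshot("scene")[:,:,::-1].copy()
cv2.imwrite("pics/end.png",n)
A=cv2.absdiff(o,n).max(2)
for k,(x0,y0,x1,y1) in dict(bin=(78,200,128,252),wheel=(372,142,404,170),battery=(228,206,254,250)).items():
    print(k,"changed px>40:",(A[y0:y1,x0:x1]>40).sum(),"of",A[y0:y1,x0:x1].size)
E
```

```text
t 11.0 p [605.  155.7 306.3] F [-0.4  0.5 -0.2] gap 0.208 j [ 0.64  0.48 -1.    1.62 -0.05  1.03 -0.4 ]
M [[0.987, 0.076, 0.142], [-0.161, 0.464, 0.871], [0.0, -0.883, 0.47]] chassis xy -7.0 84.8 tool y tilt deg 28.0
dq 0.0021495284530609685
end [582.  13. 226.] [[229. 252.]]
end [614. 214. 334.] [[492. 157.]]
bin changed px>40: 131 of 2600
wheel changed px>40: 0 of 896
battery changed px>40: 50 of 1144
```

Run:
```python
from h import *
for f in("scene0","end"):
    h=cv2.cvtColor(cv2.imread(f"pics/{f}.png"),cv2.COLOR_BGR2HSV)
    for k,(x0,y0,x1,y1),lo,hi in(("bin",(78,200,128,252),(45,100,30),(85,255,255)),("bat",(225,200,260,255),(100,150,60),(125,255,255))):
        q=np.argwhere(cv2.inRange(h,lo,hi)[y0:y1,x0:x1]);print(f,k,len(q),q.mean(0).round(2))
from plant import robot
robot.finish_job()
```

```text
scene0 bin 1032 [27.28 23.58]
scene0 bat 480 [29.67 15.53]
end bin 1015 [27.28 23.6 ]
end bat 482 [29.59 15.51]
the job is handed in; nothing more can be done
```

The strut is out and the job is handed in at about 11 s. It is held still in the gripper, tilted 28°, with all of it well over the required 125 mm above the bench. `finish_job` reports no verdict, so these are my own checks.

I gripped the strut about 50–60 mm from its middle towards end a and slid it about 20 mm towards -y so end a cleared the hatch edge. I then tilted it about end b, led end a up through the hatch and drew the rest out. The wrist force readings between steps stayed under about 2 N while the strut was being drawn out.

- **Strut height:** end b is at about 226 mm and end a at about 334 mm. Both ends match their picture positions within about 2 pixels.
- **Steadiness and grip:** joint speeds are about 0.002 rad/s, and the gripper opening is unchanged at 0.21.
- **Battery and bin:** their picture positions moved less than 0.1 pixel from the first picture. Some pixels around them did change (131 and 50), which I put down to the arm's moving shadow.
- **Spare wheel:** no changed pixels.

- **Disagreements:** single-view readings of the strut differed by about 10 mm before the grasp. End a turned out about 65 mm from the gripper tip instead of the 57 mm I assumed, so I slid the strut another 6 mm before tilting.

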